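# Lay the slide box down on its rest

## Robot

A 7-joint arm with a two-finger parallel gripper is mounted at the origin on a cart in front of the work surface, level with it; the furniture and walls round the work are solid. World frame = base frame: x ahead of the robot, y to its left, z up, the work surface at z = 0. Lengths are in mm, angles in degrees, forces in N, time in s.
With the tool pointing down it reaches from about 425 to 1025 mm from the base axis. Payload 3.6 kg.
Tool frame: the origin (TCP) lies midway between the tips of the shut fingers; the grasp point (between the pads) lies 19 mm behind it; z points along the fingers, y is the line along which they close (so a half turn about z gives the same grasp; the last joint's range is limited). The gripper opens to 85 mm and grips with 20 to 120 N. Pads are 22 mm wide; open, the fingers measure 114 mm over their backs; the gripper's body (76 mm by 85 mm) begins 54 mm behind the grasp point. The pads swing forward as they close: fully open they stand 13 mm farther back than shut.
Start: joints at [-80.014, 33.873, 2.773, 92.16, -1.908, 54.013, -1.931], TCP at [191.838, 699.162, 231.302] pointing down, gripper open.
Joint ranges: [-153.93, 153.93], [-27.13, 128.08], [-72.61, 78.16], [10.71, 143.7], [-87.88, 267.88], [4.46, 118.87], [-176.78, 176.78]. Speed limits (degrees/s): [147.25, 147.25, 180, 180, 180, 180, 180].

## Interface

Orientations are given as a 3x3 rotation matrix whose columns are the frame's x, y, z axes.
In Python, from station import env gives the robot as it stands.
- The arm moves only by the shell command python3 -m crank 'ROWS' [FORCE]. ROWS is JSON, a list of rows, each a list of 7 numbers: the shift along the tool's x, y, z in units of 50 mm (1.0 is 50 mm), then the turn, a rotation vector about the tool's x, y, z in units of 0.12 rad (1.0 is 0.12 rad), then the closure, from -1 (fully open) to 1 (shut). In form: [[tx, ty, tz, ax, ay, az, grip], ...]. A call has 1 to 12 rows; each row shifts and turns the commanded pose from where the row before left it, along the tool's axes as they then stand; what a row does not reach is not made up. A row lasts 1/10 s, in which the tool goes at most 50 mm and 8.59 degrees, less where a joint would pass 70% of its speed; a pose out of reach is approached as far as the arm can. A call with a number of a shift or a turn outside -1 to 1 is refused whole. A call with a gripper value outside its range is refused whole. The fingers move at their own pace and stop on an object; FORCE is the grip in N (left out, the last holds). Time passes only in rows, so rows that do not move let the fingers close. It gives the time, the measured TCP pose, the force, the opening and the grip force at its end, in the units of the state.
- env.get_obs(): the state, without advancing time (a new reading comes with each control period).
- env.capture(name): name is "scene" or "top" or "wrist"; returns the picture (480x640x3 uint8, red, green, blue); there is no depth.
- env.camera_params(name): a dict with "camera_matrix" (3x3 intrinsics, pixels), "extrinsics" (4x4, takes a point from world to camera coordinates). Camera axes: x right, y down, z forward; pixel columns grow to the right and rows downward; lengths in mm; the calibration is good to about 2 mm. The wrist camera is an equidistant fisheye: a pixel r from the principal point sees the ray r / f radians off the axis. A picture is of the moment at which its call begins: read the wrist's pose just before it. camera_params takes no time and is no camera call; for the wrist camera it gives the pose at the moment of the call.
- env.finish_job(): hands the job in; it is judged then, once.
The state is a dict: "clock": time; "joints": joint angles; "joint_velocities": joint speeds; "joint_torque": joint torques, N m; "position": TCP position; "tcp_rot": TCP orientation; "force": force on the tool from outside, world axes, zero at the start; "ft_torque": the same for the moment, N m; "gripper_width": finger opening in mm; "grasp_force": force on a finger pad.
Only numpy, scipy, OpenCV 4.12 (cv2) and the standard library are available. Lean on these libraries where they do the work, as an engineer would, in place of code of your own. Each camera call takes 0.05 s, during which the arm holds its last target. There are 200 camera calls.

## Task

The wooden slide box has been left standing on edge on its rest. Push it over so that it lies flat with its lid up, then push it along the rest until its hinge side is fully home and square against the raised dark stop. Only push it with the fingers: do not grip, lift or carry it, and leave the things around it as they stand.

Things in the scene. Friction and masses are not known exactly. Their poses are not given: they have to be found in the camera images.
- slide_box: brown wooden slide box, lid fixed shut, 89 x 99 x 32 mm along its own x, y, z, 0.10 to 0.20 kg. Origin: centre of its underside; z points from the underside out through the lid (pale label); +x points to the hinge side (back). At the start it stands on its front (-x) side on the rest, 89 mm tall, 32 mm thick: x up, lid facing away from the stop, underside towards it (within about 7 degrees)
- box_center (a point): centre of the slide box's volume, 16 mm from the underside
- box_lid (a point): centre of the slide box's lid face, 32 mm from the underside. Pushed high on this face the standing box tips about the lower edge of its underside, passes its balance point at about 20 degrees and falls flat by itself towards the stop, lid up, leaving a gap of some 30 to 65 mm to the stop
- box_back (a point): centre of the slide box's hinge-side (back) face, 44.5 mm from its middle along its +x and 16 mm from the underside
- box_rest: slide-box rest, fixed to the desk: flat pale wooden plate with a cork inlay, 200 x 150 mm along x, y, 4 mm thick, with a dark wooden stop across its +x end, 12 mm wide, its top 22 mm above the desk. Origin: centre of the underside, on the desk; +x points along the rest to the stop, z up. The stop's inner face is at x = +88 mm. No side walls
- stop_face (a point): middle of the stop's inner face, 13 mm above the desk; the box's hinge side goes against this face. To the rest's right, at y below 0.145 m, stands a fixed white drawer box with its top 100 mm above the desk: keep the gripper's body clear of it
- objective_can_1: black screw-top can, 36 mm across, 50 mm tall, standing loose to the left of the rest; origin at the centre of its underside; leave it
- objective_can_2: amber can with a black screw top, 40 mm across, 42 mm tall, standing loose to the left of the rest; origin at the centre of its underside; leave it
- oil_bottle: white dropper bottle with a black top, 29 mm across, 76 mm tall, standing loose to the left of the rest; origin at the centre of its underside; leave it

How it is judged (in metres and radians):
On the way:
1. the slide box lies flat on the rest, lid up (angle between slide_box's own z axis and vertical below 0.08 rad and height (world z) of box_center below 0.026 m), for 0.1 s.
At the end, for the whole second after the job is handed in: The slide box lies still and flat on the rest (within 0.08 rad), lid up, its hinge side within 4 mm of the stop's face and square to it within 0.06 rad, its middle within 34 mm of the rest's centre line (angle between slide_box's own z axis and vertical below 0.08 rad and height (world z) of box_lid between 0.032 and 0.04 m and x of box_back in the frame of box_rest between 0.084 and 0.092 m and y of box_back in the frame of box_rest between -0.035 and 0.035 m and angle between the x axis of slide_box and the x axis of box_rest, either way round below 0.06 rad and linear speed of slide_box below 0.01 m/s and contact force between slide_box and box_rest above 0.3 N); the robot touches nothing.
It fails at once if the slide box is lifted or carried (height (world z) of box_center above 0.064 m or (angle between slide_box's own z axis and vertical below 0.3 rad and height (world z) of slide_box above 0.028 m)).
It fails at once if one of the cans or the bottle beside the rest is moved more than 15 mm or tipped over (distance of any of objective_can_1, objective_can_2, oil_bottle from where it was at the start of the episode above 0.015 m or angle between any of objective_can_1, objective_can_2, oil_bottle's own z axis and vertical above 0.4 rad).
It also fails if it takes over 48 s, if anything falls off the work surface, if the arm or the gripper's body presses on something with over 40 N, if the wrist force passes 120 N, or if a joint passes its speed limit or range.

## Working session

There is one attempt and no reset: what is moved stays moved. The work goes in short steps, Python scripts to look and compute and a shell command to move; the robot and the scene stay as the last step left them, time stands still between calls to the robot, and variables do not carry over. Pictures are saved under pics/ and viewed, at most 10 in all, crops included, and the job is handed in when it is done.

```bash
mkdir -p pics; python3 - <<'E'
from station import env
import cv2,numpy as np
o=env.get_obs();print(o['clock'],o['position'],np.round(o['tcp_rot'],3).tolist(),o['gripper_width'])
for n in['scene','top']:
    cv2.imwrite(f'pics/{n}0.png',env.capture(n)[:,:,::-1]);p=env.camera_params(n);print(np.round(p['camera_matrix'],1).tolist(),np.round(p['extrinsics'],3).tolist())
E
```

```text
0.0 [191.60781838 698.34326242 230.11320251] [[-0.964, 0.265, -0.0], [0.265, 0.964, -0.002], [-0.0, -0.002, -1.0]] 85.10193482417856
[[441.2, 0.0, 322.8], [0.0, 441.2, 247.8], [0.0, 0.0, 1.0]] [[0.852, -0.523, -0.022, -250.602], [-0.313, -0.475, -0.822, 408.225], [0.419, 0.708, -0.569, 458.558], [0.0, 0.0, 0.0, 1.0]]
[[461.1, 0.0, 318.5], [0.0, 461.1, 243.3], [0.0, 0.0, 1.0]] [[-0.011, -1.0, 0.018, 327.356], [-0.985, 0.008, -0.175, 532.037], [0.175, -0.019, -0.984, 859.387], [0.0, 0.0, 0.0, 1.0]]
```

View pics/scene0.png

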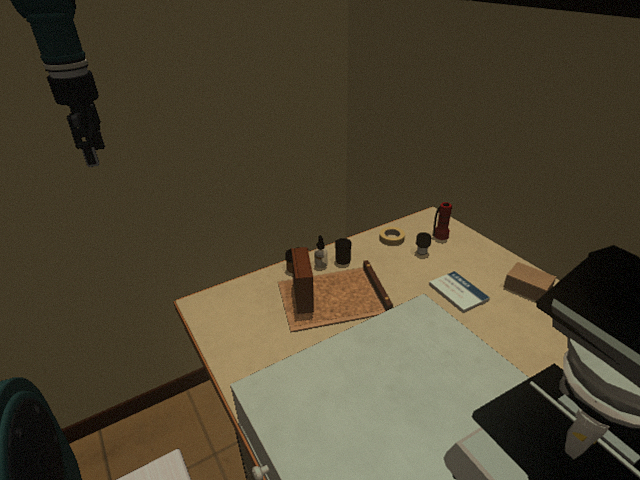

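View pics/top0.png

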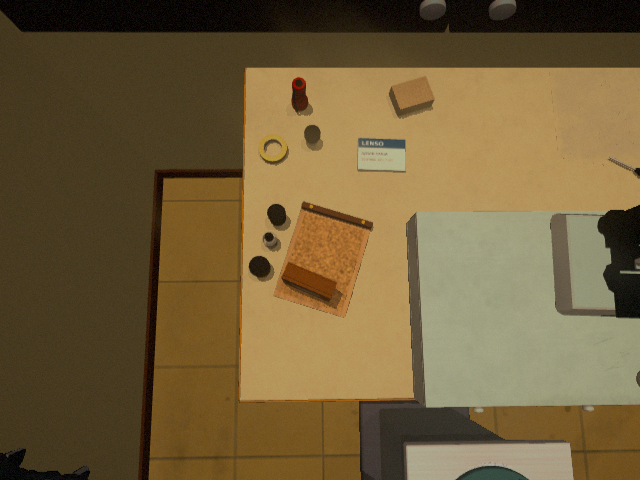

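The top view shows the rest: stop from (304,204) to (372,226), near corners (275,297) and (345,317). The standing box is at about (310,282), with the cans and bottle at (277,214), (270,240) and (260,267). I'll zoom in for exact corners.

```bash
python3 - <<'E'
import cv2
a=cv2.imread('pics/top0.png')[195:325,240:385]
cv2.imwrite('pics/c.png',cv2.convertScaleAbs(cv2.resize(a,None,fx=4.5,fy=4.5,interpolation=cv2.INTER_CUBIC),alpha=1.5))
E
```

```text
(no output)
```

View pics/c.png

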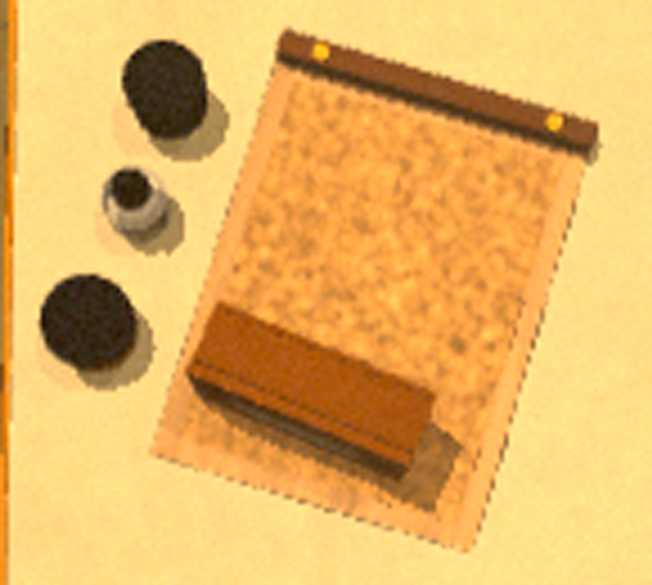

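The crop shows the box top (z≈93) with corners (219,302), (434,395), (406,466), (189,371). The stop's outer edge runs from (286,30) to (598,125), and the plate's near corners are (152,455) and (468,550).

```bash
cat > h.py <<'E'
from station import env
import numpy as np
def ray(n,uv,z):
    p=env.camera_params(n);K=np.array(p['camera_matrix']);E=np.array(p['extrinsics']);R=E[:3,:3];t=E[:3,3]
    c=-R.T@t;d=R.T@np.linalg.solve(K,[*uv,1]);return c+d*(z-c[2])/d[2]
cr=lambda u,v:(240+u/4.5-.4,195+v/4.5-.4)
E
python3 - <<'E'
from h import *
T=lambda u,v,z:ray('top',cr(u,v),z)[:2]
A,B=T(286,30,22),T(598,125,22);C,D=T(152,455,4),T(468,550,4)
print('rest',A,B,C,D)
x=(A+B-C-D)/2;L=np.linalg.norm(x);y=(A+C-B-D)/2
yaw=np.arctan2(x[1],x[0]);yaw2=np.arctan2(-y[0],y[1]);print('L',L,np.linalg.norm(y),np.degrees([yaw,yaw2]))
a=(yaw+yaw2)/2;ex=np.array([np.cos(a),np.sin(a)]);ey=np.array([-ex[1],ex[0]]);O=(A+B+C+D)/4
print('O',O,'yaw',np.degrees(a),'ex',ex)
P=[T(*q,93) for q in[(219,302),(434,395),(406,466),(189,371)]]
for p in P: print('box',p,(p-O)@ex,(p-O)@ey)
w=P[0]+P[3]-P[1]-P[2];print('box yaw',np.degrees(np.arctan2(-w[0],w[1])),np.mean(P,0),np.linalg.norm(w)/2)
for q,z in[((165,82),50),((129,187),76),((88,322),42)]:
    p=T(*q,z);print('obj',p,(p-O)@ex,(p-O)@ey)
o=env.get_obs();R=o['tcp_rot'];print('tool yaw of y',np.degrees(np.arctan2(R[1,1],R[0,1])))
E
```

```text
rest [626.37396095 352.15412011] [581.26846426 211.80139457] [436.30888132 413.07707518] [393.01113594 273.09542807]
L 198.7868435375852 146.9715054790185 [-17.90304175 -17.50263121]
O [509.24061062 312.53200448] yaw -17.702836480394357 ex [ 0.95264643 -0.30408022]
box [492.529151   379.12323238] -36.169187751052704 58.35627106903544
box [453.72155259 291.99370509] -46.644741700295455 -36.44798511112462
box [425.19496718 303.79999352] -77.41055023020013 -33.875137052420904
box [464.40927342 391.26939161] -66.65089551231078 61.37656763645126
box yaw -24.07812940014763 [458.96373605 341.54658065] 95.61930028632784
obj [595.59227443 404.74140759] 54.22354828560364 114.10079174286898
obj [543.92290405 417.70781055] 1.0580804158964474 110.74155555047592
obj [491.3225008  437.99721316] -55.22111195103028 114.07544014075076
tool yaw of y 74.66092534775517
```

```bash
python3 -m crank '[[-0.3,-0.26,0.1,0,0,0,-0.4],[-0.6,-0.53,0.15,0,0,0,-0.4],[-0.6,-0.53,0.15,0,0,0,-0.4],[-0.6,-0.53,0.15,0,0,0,-0.4],[-0.6,-0.53,0.15,0,0,0,-0.4],[-0.6,-0.53,0.15,0,0,0,-0.4],[-0.6,-0.53,0.15,0,0,0,-0.4],[-0.6,-0.53,0.15,0,0,0,-0.4],[-0.6,-0.53,0.15,0,0,0,-0.4],[-0.6,-0.53,0.15,0,0,0.6,-0.4],[-0.3,-0.26,0,0,0,0.66,-0.4],[0,0,0,0,0,0,-0.4]]' 30
cat > go.py <<'E'
import sys
from h import *
o=env.get_obs();R=np.array(o['tcp_rot']);t=np.array([float(v) for v in sys.argv[1:4]])
print(o['clock'],np.round(o['position'],1),'w',round(o['gripper_width'],1),'F',np.round(o['force'],1),'zdown',np.round(R[:,2],3),'yawy',round(np.degrees(np.arctan2(R[1,1],R[0,1])),2))
print('units',np.round(R.T@(t-o['position'])/50,2))
E
python3 go.py 412 362 72
```

```text
clock: 1.3
position: [411.6, 360.4, 158.5]
tcp_rot: [[-0.91, 0.414, -0.0], [0.414, 0.91, -0.003], [-0.001, -0.002, -1.0]]
force: [-0.0, -0.7, -1.2]
gripper_width: 59.9
grasp_force: 0.0
1.3 [411.6 360.4 158.5] w 59.9 F [-0.  -0.7 -1.2] zdown [-0.    -0.003 -1.   ] yawy 65.56
units [0.01 0.04 1.73]
```

```bash
python3 -m crank '[[0,0.04,0.6,0,0,0,-0.4],[0,0,0.6,0,0,0,-0.4],[0,0,0.53,0,0,0,-0.4],[0,0,0,0,0,0,-0.4],[-0.15,0,0,0,0,0,-0.4],[-0.15,0,0,0,0,0,-0.4],[-0.15,0,0,0,0,0,-0.4],[-0.15,0,0,0,0,0,-0.4],[-0.15,0,0,0,0,0,-0.4]]'
python3 - <<'E'
from h import *;import cv2
a=env.capture('scene')[200:350,230:430,::-1]
b=env.capture('top')[195:345,220:420,::-1]
cv2.imwrite('pics/d.png',cv2.convertScaleAbs(cv2.resize(np.hstack([a,b]),None,fx=2,fy=2,interpolation=cv2.INTER_CUBIC),alpha=1.5))
E
```

```text
clock: 2.2
position: [446.2, 350.4, 73.1]
tcp_rot: [[-0.913, 0.407, 0.001], [0.407, 0.913, 0.001], [-0.001, 0.001, -1.0]]
force: [-0.1, -0.1, -0.4]
gripper_width: 59.6
grasp_force: 0.1
```

View pics/d.png

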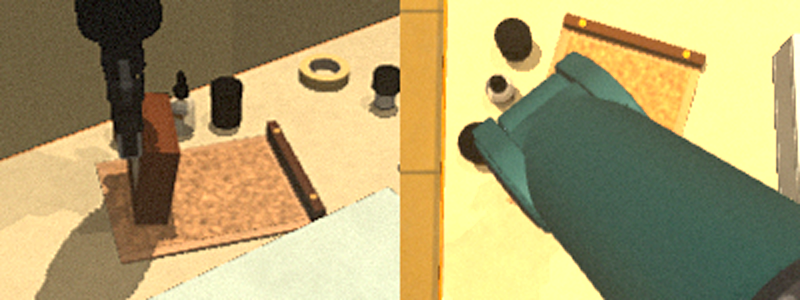

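The scene half (left) shows the fingers at (130,130) against the box's lid face, with the box just starting to tilt. In the top half (right) the arm hides the box. I'll keep pushing.

```bash
python3 -m crank '[[-0.15,0,0,0,0,0,-0.4],[-0.15,0,0,0,0,0,-0.4],[-0.15,0,0,0,0,0,-0.4],[-0.15,0,0,0,0,0,-0.4],[-0.1,0,0,0,0,0,-0.4],[0,0,0,0,0,0,-0.4],[0,0,0,0,0,0,-0.4],[0,0,0,0,0,0,-0.4]]'
python3 - <<'E'
from h import *;import cv2
a=env.capture('scene')[200:350,230:430,::-1]
cv2.imwrite('pics/e.png',cv2.convertScaleAbs(cv2.resize(a,None,fx=3,fy=3,interpolation=cv2.INTER_CUBIC),alpha=1.5))
E
```

```text
clock: 3.1
position: [476.5, 336.5, 72.2]
tcp_rot: [[-0.914, 0.406, -0.001], [0.406, 0.914, 0.0], [0.0, -0.0, -1.0]]
force: [-0.5, 0.3, 0.5]
gripper_width: 59.5
grasp_force: 0.0
```

View pics/e.png

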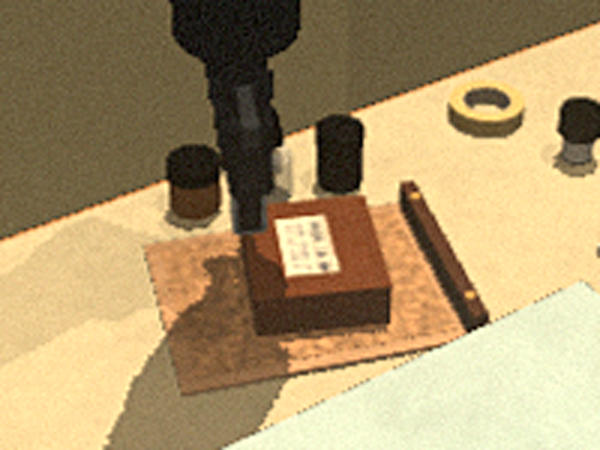

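The box now lies flat with the label up. Its lid corners in the crop are (366,194) hinge-left, (389,291) hinge-right and (252,307) front-right.

```bash
python3 - <<'E'
from h import *
O=np.array([509.24,312.53]);ex=np.array([.95265,-.30408]);ey=np.array([.30408,.95265])
T=lambda u,v,z:ray('scene',(230+u/3-.33,200+v/3-.33),z)[:2]
P=[T(*q,36) for q in[(366,194),(389,291),(252,307)]]
for p in P: print(p,(p-O)@ex,(p-O)@ey)
for q in[(403,186),(472,320)]:
    p=T(*q,22);print('stop inner',p,(p-O)@ex,(p-O)@ey)
C=(P[0]+P[2])/2;print('centre',C,(C-O)@ex,(C-O)@ey)
w=P[0]-P[1];f=P[1]-P[2];print(np.degrees([np.arctan2(-w[0],w[1]),np.arctan2(f[1],f[0])]),np.linalg.norm(w),np.linalg.norm(f))
E
python3 go.py 420 355 72
```

```text
[576.63503345 343.93691531] 54.653663806747986 50.41327964468067
[530.65135463 251.64011135] 38.91292433152322 -51.49598770499772
[450.03733955 285.86229586] -48.29029900222434 -43.40733333710333
stop inner [615.12726337 352.54293443] 88.70636834386615 70.31652102810686
stop inner [568.04078101 213.52791699] 86.1211174323181 -76.43419288778554
centre [513.3361865  314.89960559] 3.181682402261828 3.502973153788671
[-26.48318764 -23.00214709] 103.11740269826453 87.57726497385384
3.15 [476.5 336.6  72.3] w 60.0 F [-0.1  0.7  0. ] zdown [-0.  0. -1.] yawy 66.04
units [ 1.18 -0.12  0.01]
```

```bash
python3 -m crank '[[0.3,0,-0.1,0,0,0,-0.4],[0.3,-0.15,0,0,0,0,-0.4],[0.3,-0.15,0,0,0,-0.45,-0.4],[0,0,0.1,0,0,-0.47,-0.4],[0,0,0,0,0,0,-0.4],[0,0,0.4,0,0,0,-0.4],[0,0,0.4,0,0,0,-0.4],[0,0,0.3,0,0,0,-0.4],[0,0,0,0,0,0,-0.4]]'
python3 go.py 484.5 323.5 16
```

```text
clock: 4.05
position: [428.5, 340.1, 15.7]
tcp_rot: [[-0.953, 0.304, -0.003], [0.304, 0.953, -0.002], [0.002, -0.003, -1.0]]
force: [1.0, 0.2, 1.1]
gripper_width: 59.6
grasp_force: 0.0
4.05 [428.5 340.1  15.7] w 59.6 F [1.  0.2 1.1] zdown [-0.003 -0.002 -1.   ] yawy 72.33
units [-1.17  0.02 -0.01]
```

```bash
python3 -m crank '[[-0.12,0,0,0,0,0,-0.4],[-0.12,0,0,0,0,0,-0.4],[-0.12,0,0,0,0,0,-0.4],[-0.1,0,0,0,0,0,-0.4],[-0.1,0,0,0,0,0,-0.4],[-0.1,0,0,0,0,0,-0.4],[-0.1,0,0,0,0,0,-0.4],[-0.1,0,0,0,0,0,-0.4],[-0.1,0,0,0,0,0,-0.4],[-0.1,0,0,0,0,0,-0.4],[-0.1,0,0,0,0,0,-0.4],[0,0,0,0,0,0,-0.4]]'
python3 - <<'E'
from h import *;import cv2
a=env.capture('scene')[200:350,230:430,::-1]
cv2.imwrite('pics/f.png',cv2.convertScaleAbs(cv2.resize(a,None,fx=3,fy=3,interpolation=cv2.INTER_CUBIC),alpha=1.5))
E
```

```text
clock: 5.25
position: [486.4, 323.0, 17.4]
tcp_rot: [[-0.952, 0.305, 0.001], [0.305, 0.952, 0.0], [-0.001, 0.001, -1.0]]
force: [0.4, 1.1, -0.0]
gripper_width: 59.8
grasp_force: 0.0
```

View pics/f.png

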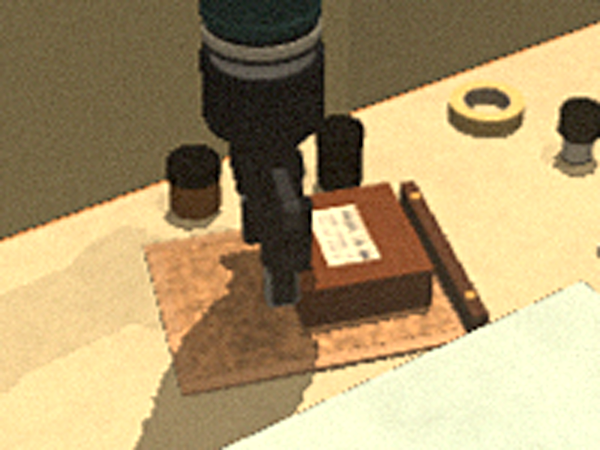

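The box is flat and nearly square. Its hinge edge runs from (390,184) to (431,270), about 10–12 mm short of the stop.

```bash
python3 -m crank '[[-0.06,0,0,0,0,0,-0.4],[-0.06,0,0,0,0,0,-0.4],[-0.06,0,0,0,0,0,-0.4],[-0.06,0,0,0,0,0,-0.4],[0,0,0,0,0,0,-0.4],[0,0,0,0,0,0,-0.4]]';python3 -m crank '[[-0.04,0,0,0,0,0,-0.4],[0,0,0,0,0,0,-0.4]]'; python3 -m crank '[[-0.03,0,0,0,0,0,-0.4],[0,0,0,0,0,0,-0.4]]'
```

```text
clock: 5.9
position: [496.9, 319.6, 17.4]
tcp_rot: [[-0.953, 0.304, 0.001], [0.304, 0.953, 0.0], [-0.0, 0.0, -1.0]]
force: [-0.2, 0.9, -0.1]
gripper_width: 60.0
grasp_force: 0.0
clock: 6.1
position: [498.6, 319.0, 17.3]
tcp_rot: [[-0.953, 0.304, 0.0], [0.304, 0.953, 0.0], [-0.0, 0.0, -1.0]]
force: [-0.1, -0.3, -1.8]
gripper_width: 59.7
grasp_force: 0.0
clock: 6.3
position: [499.7, 318.7, 17.3]
tcp_rot: [[-0.953, 0.303, -0.0], [0.303, 0.953, -0.0], [0.0, -0.0, -1.0]]
force: [-0.6, -0.1, -0.3]
gripper_width: 60.1
grasp_force: 0.4
```

```bash
for i in 1; do python3 -m crank '[[-0.03,0,0,0,0,0,-0.4],[0,0,0,0,0,0,-0.4]]'|grep -E "pos|force:"; python3 -m crank '[[-0.03,0,0,0,0,0,-0.4],[0,0,0,0,0,0,-0.4]]'|grep -E "pos|force:";python3 -m crank '[[-0.03,0,0,0,0,0,-0.4],[0,0,0,0,0,0,-0.4]]'|grep -E "pos|force:"; done
python3 - <<'E'
from h import *;import cv2
a=env.capture('scene')[200:350,230:430,::-1]
cv2.imwrite('pics/g.png',cv2.convertScaleAbs(cv2.resize(a,None,fx=3,fy=3,interpolation=cv2.INTER_CUBIC),alpha=1.5))
E
```

```text
position: [499.7, 318.6, 17.2]
force: [-4.5, 1.0, 2.0]
grasp_force: 2.2
position: [499.7, 318.5, 17.2]
force: [-6.6, 1.8, 4.6]
grasp_force: 3.5
position: [499.7, 318.5, 17.2]
force: [-7.8, 2.7, 5.7]
grasp_force: 4.6
```

View pics/g.png

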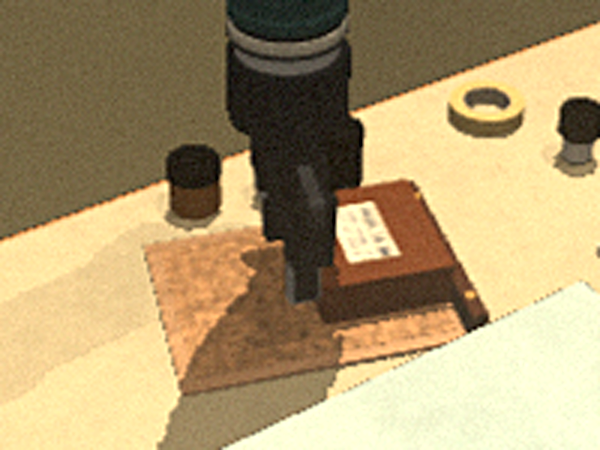

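The box is against the stop and the push force has risen. I'll back off, then check from above.

```bash
python3 -m crank '[[0.1,0,0,0,0,0,-0.4],[0.2,0,0,0,0,0,-0.4],[0.4,0,0,0,0,0,-0.4],[0.4,0,-0.3,0,0,0,-0.4],[0,0,-0.6,0,0,0,-0.4],[0,0,-0.6,0,0,0,-0.4],[0,0.3,-0.6,0,0,0,-0.4],[0.6,0.6,-0.3,0,0,0,-0.4],[0.6,0.6,0,0,0,0,-0.4],[0.6,0.6,0,0,0,0,-0.4],[0.6,0.6,0,0,0,0,-0.4],[0,0,0,0,0,0,-0.4]]'
python3 - <<'E'
from h import *;import cv2
a=env.capture('top')[195:325,240:385,::-1]
cv2.imwrite('pics/i.png',cv2.convertScaleAbs(cv2.resize(a,None,fx=4.5,fy=4.5,interpolation=cv2.INTER_CUBIC),alpha=1.5))
E
```

```text
clock: 8.15
position: [373.4, 507.2, 137.7]
tcp_rot: [[-0.956, 0.294, -0.0], [0.294, 0.956, 0.007], [0.003, 0.007, -1.0]]
force: [-0.3, -0.3, 0.3]
gripper_width: 59.9
grasp_force: 0.0
```

View pics/i.png

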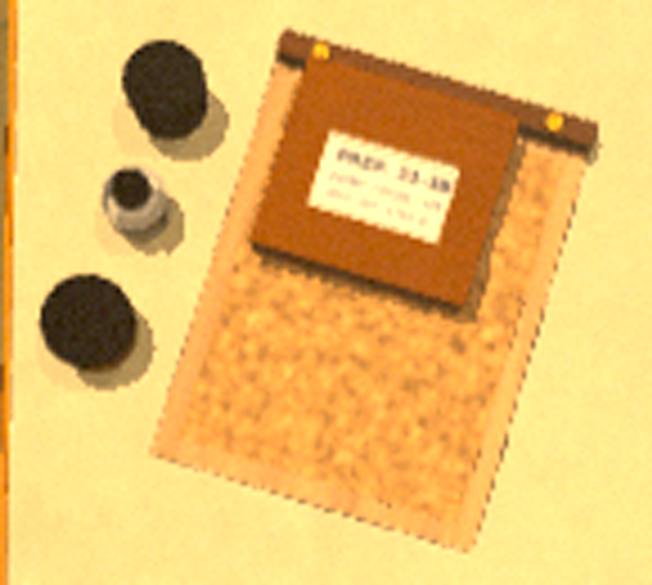

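The box sits flush and square on the stop. Its front edge, (255,245) to (468,306), is within about 1° of the stop edge, and the cans and bottle haven't moved. I'm handing in.

```bash
python3 - <<'E'
from h import *
O=np.array([509.24,312.53]);ex=np.array([.95265,-.30408]);ey=np.array([.30408,.95265])
p=(ray('top',cr(255,245),36)+ray('top',cr(468,306),36))[:2]/2-O;print('back',p@ex+89,p@ey)
if p@ex+89>82 and abs(p@ey)<30: print(env.finish_job())
E
```

```text
back 89.01837935614566 7.460921489385317
the job is handed in; nothing more can be done
None
```

The slide box was tipped flat with its lid up and pushed home against the stop, within about 1° of square and about 7 mm off the rest's centre line. The cans and bottle look unmoved, and I handed the job in at about 8 s, though the hand-in returned no verdict.

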